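# Stow the ice scraper and latch the glove bin under the bench shelf

### The job

Lay the red ice scraper flat inside the loose shallow wicker-look bin, then slide the bin squarely into the empty low bay of the green bench-top shelf and press its front until the touch latch at the back of the bay bottoms, firmly but gently. Do not wedge or ram the bin against the shelf, and leave the tumbler, the key block and the trowel as they are.

Things in the scene. Friction and masses are not known exactly. Their poses are not given: they have to be found in the camera images.
- shelf: Fixed sage-green shelf, 556 mm wide, 180 deep, 72 high, two open bays 254 mm wide and 54 high under an 18 mm top board; bench top is the floor. Origin: mouth centre of the EMPTY bay on the bench surface; x points into the bay, z up, bay walls at y = +-127 mm with 8 mm rounded front edges. The twin bay, its bin fixed and already home, is centred at y = +270 mm; its latch is not needed.
- bay_roof (a point): Point on the underside of the top board, 54 mm above the bench, on the empty bay's centre line 90 mm inside the mouth; axes as the shelf. The bin has 4 mm of headroom and 2 mm at each side. Pressing the bin on any part of the shelf or latch with more than 12 N strains it.
- latch (a joint): Touch-latch plunger, on the empty bay's centre line 26 mm above the bench: 0 = out, 0.008 m = fully in; drag about 3 N, stays in, then hard stop. It catches if the bin then presses it with 4 N or more for 0.1 s (under 12 N). It is fixed by slotted holes at an unknown depth: when it is fully in, the bin's front face stands out of the mouth by 5 to 27 mm.
- tray_c (a point): Loose tan wicker-look hard plastic bin, open on top: 130 mm front to back (its x), 250 wide (y), 50 high, walls 8 mm, floor 4 mm; 0.3 to 0.55 kg, slides on the bench at friction about 0.3 (0.24 to 0.36). This point: its centre, 25 mm above its underside. x points from the front (hand-hold, towards the robot) to the back, which enters the bay first. Grip: over the front wall from above.
- tray: The same loose bin; origin at the centre of its underside.
- scraper_c (a point): Red hand ice scraper, 0.1 to 0.16 kg, lying flat: 200 mm long, blade head 88 mm wide and 7 mm thick, handle 28 mm wide (34 at the neck) and 22 thick. This point: centre line near the balance, 11 mm above its underside, where it can be gripped across. x points to the blade, whose edge is 115 mm ahead; the handle ends 85 mm behind; the wide head starts 29 mm ahead; z up.
- scraper: The same ice scraper; origin on the plane of its underside, 20 mm ahead of the grip point.
- tumbler: Stainless tumbler, 74 mm across, 125 mm high, standing upright on the shelf's top board; origin at the centre of its underside. Leave it.
- keyblock: Wooden key block 60 x 190 x 38 mm with five upright steel pegs (top at 81 mm) on the shelf's top board; origin at the centre of its underside. Leave it.
- trowel: Orange plastic hand trowel, 315 mm long, lying on the bench; origin below its neck, x towards the blade tip. Leave it.
Things that resemble listed ones, but are neither listed nor needed, are in the scene too. Of the things that look like the scraper, take the one that is farthest from the robot's base at the start.

How it is judged:
On the way, in this order (a step that is already met when the one before it is completed fails the run):
1. the scraper lies flat on the floor of the bin, let go (z of scraper_c in the frame of tray between 0.008 and 0.022 m and x of scraper_c in the frame of tray between -0.055 and 0.055 m and y of scraper_c in the frame of tray between -0.115 and 0.115 m and angle between scraper_c's own z axis and vertical below 0.15 rad and contact force between the fingers and scraper below 0.2 N), for 0.2 s.
2. the bin, square in the bay, is pressed on the bottomed latch with 4 N or more (value of joint latch above 0.0068 m and contact force between tray and shelf above 4 N and angle between the x axis of tray and the x axis of shelf, either way round below 0.06 rad), for 0.1 s.
At the end, for the whole second after the job is handed in: Bin on the bench top in the empty bay, at rest, square (0.06 rad), centred within 6 mm, its centre 35 to 63 mm inside the mouth, latch plunger in by at least 6.8 of 8 mm; scraper flat on the bin's floor (grip point under 22 mm above the bin's underside) (value of joint latch above 0.0068 m and x of tray in the frame of shelf between 0.035 and 0.063 m and y of tray in the frame of shelf between -0.006 and 0.006 m and angle between the x axis of tray and the x axis of shelf, either way round below 0.06 rad and height (world z) of tray below 0.004 m and linear speed of tray below 0.01 m/s and z of scraper_c in the frame of tray between 0.008 and 0.022 m and x of scraper_c in the frame of tray between -0.055 and 0.055 m and y of scraper_c in the frame of tray between -0.115 and 0.115 m); the robot touches nothing.
It fails at once if the bin is pressed on the shelf or its latch with more than 12 N (contact force between tray and shelf above 12 N).
It fails at once if the tumbler is moved more than 15 mm or tipped (distance of tumbler from where it was at the start of the episode above 0.015 m or angle between tumbler's own z axis and vertical above 0.2 rad).
It fails at once if the key block is moved more than 15 mm (distance of keyblock from where it was at the start of the episode above 0.015 m).
It fails at once if the trowel is moved more than 15 mm (distance of trowel from where it was at the start of the episode above 0.015 m).
It also fails if it takes over 72 s, if anything falls off the work surface, if the arm or the gripper's body presses on something with over 40 N, if the wrist force passes 120 N, or if a joint passes its speed limit or range.

### The arm

A 7-joint arm with a two-finger parallel gripper is mounted at the origin on the work surface. World frame = base frame: x ahead of the robot, y to its left, z up, the work surface at z = 0. Lengths are in m, angles in rad, forces in N, time in s.
With the tool pointing down it reaches from about 0.4 to 0.85 m from the base axis. Payload 10.4 kg.
Tool frame: the origin (TCP) lies on the mounting face of the last link; the fingertips stand 173 mm ahead of it and the grasp point (between the pads) lies 155 mm ahead of it; z points along the fingers, y is the line along which they close (so a half turn about z gives the same grasp; the last joint's range is limited). The gripper opens to 85 mm and grips with 20 to 120 N. Pads are 22 mm wide; open, the fingers measure 114 mm over their backs; the gripper's body (76 mm by 85 mm) begins 54 mm behind the grasp point. The pads swing forward as they close: fully open they stand 13 mm farther back than shut.
Start: joints at [-1.372, 0.332, -0.065, 1.46, 0.022, 1.35, -0.088], TCP at [0.137, 0.61, 0.405] pointing down, gripper open.
Joint ranges: [-2.6, 2.6], [-0.5, 2.12], [-1.47, 1.34], [0.16, 2.42], [-1.27, 4.41], [0.06, 2.06], [-2.6, 2.6]. Speed limits (rad/s): [2.22, 2.22, 2.79, 2.79, 3.14, 3.14, 3.14].

### API

Orientations are given as a unit quaternion [x, y, z, w].
In Python, from rig import arm, viewer gives the robot as it stands.
- The arm moves only by the tool move_arm, never from a script. Its argument "deltas" is a list of rows, each an object with "travel": the shift along the tool's x, y, z normalised to -1 to 1, where 1 is 0.025 m, a list of three; "turn": the turn, a rotation vector about the tool's x, y, z normalised to -1 to 1, where 1 is 1.5 rad, a list of three. In form: [{"travel": [dx, dy, dz], "turn": [ax, ay, az]}, ...]. A call has 1 to 5 rows; each row shifts and turns the commanded pose from where the row before left it, along the tool's axes as they then stand; what a row does not reach is not made up. A row lasts 1/12 s, in which the tool goes at most 41.7 mm and 7.16 degrees, less where a joint would pass 70% of its speed; a pose out of reach is approached as far as the arm can. A call with a number of a shift or a turn outside -1 to 1 is refused whole. A call with a gripper value outside its range is refused whole. "grip" is the opening, from 0 (shut) to 1 (fully open), set as the call begins (left out, the last holds). The fingers move at their own pace and stop on an object; the grip force is fixed at half the most. Time passes only in rows, so rows that do not move let the fingers close. It gives the time, the measured TCP pose, the force, the opening and the grip force at its end, in the units of the state.
- arm.read_state(): the state, without advancing time (a new reading comes with each control period).
- viewer.camera(name): name is "scene" or "top" or "wrist"; returns the picture (420x560x3 uint8, red, green, blue); there is no depth.
- viewer.camera_params(name): a dict with "fov_y" (degrees; the focal length in pixels is half the picture's height over the tangent of half this angle, whatever the lens; pixels are square), "cx", "cy" (the principal point, pixels), "rvec" (rotation vector, rad) and "tvec" (3), from world to camera coordinates, as OpenCV has them. Camera axes: x right, y down, z forward; pixel columns grow to the right and rows downward; lengths in m; the calibration is good to about 2 mm. The wrist camera is an equidistant fisheye: a pixel r from the principal point sees the ray r / f radians off the axis. A picture is of the moment at which its call begins: read the wrist's pose just before it. camera_params takes no time and is no camera call; for the wrist camera it gives the pose at the moment of the call.
- arm.sign_off(): hands the job in; it is judged then, once.
The state is a dict: "time": time; "joint_positions": joint angles; "dq": joint speeds; "tau": joint torques, N m; "tcp_pos": TCP position; "ee_rot": TCP orientation; "force": force on the tool from outside, world axes, zero at the start; "torque": the same for the moment, N m; "grip_width": finger opening in m; "gripper_force": force on a finger pad.
Only numpy, scipy, OpenCV 4.12 (cv2) and the standard library are available. Lean on these libraries where they do the work, as an engineer would, in place of code of your own. Each camera call takes 0.05 s, during which the arm holds its last target. There are 200 camera calls.

## Working session

There is one attempt and no reset: what is moved stays moved. The work goes in short steps, Python scripts to look and compute and a tool call to move; the robot and the scene stay as the last step left them, time stands still between calls to the robot, and variables do not carry over. Pictures are saved under pics/ and viewed, at most 10 in all, crops included, and the job is handed in when it is done.

Besides the shell and the picture viewer there is one more tool, called after "Emit:" in YAML: its name, and indented under it one key for each argument. move_arm: Moves the arm, as the interface text tells. Scaled input: -1 to 1 covers 0.025 m each way for a shift and 1.5 rad each way for a turn. Its arguments: {"type":"object","properties":{"deltas":{"type":"array","items":{"type":"object","properties":{"travel":{"type":"array","items":{"type":"number"}},"turn":{"type":"array","items":{"type":"number"}}}}},"grip":{"type":"number"}},"required":["deltas"]}

```bash
mkdir -p pics; cat > h.py <<'E'
import numpy as np, cv2
from scipy.spatial.transform import Rotation as R
from rig import arm, viewer
def snap(n,f):
    p=viewer.camera_params(n); im=viewer.camera(n); cv2.imwrite('pics/'+f,im[:,:,::-1]); return p,im
def ray(p,u,v,fish=False):
    f=210/np.tan(np.radians(p['fov_y'])/2); x=np.array([(u-p['cx'])/f,(v-p['cy'])/f])
    if fish:
        r=np.hypot(*x); d=np.r_[x/r*np.sin(r),np.cos(r)] if r>1e-9 else np.array([0,0,1.])
    else: d=np.r_[x,1]
    M=R.from_rotvec(np.ravel(p['rvec'])).as_matrix(); return -M.T@np.ravel(p['tvec']), M.T@d
def at(p,u,v,z,fish=False):
    o,d=ray(p,u,v,fish); return o+d*(z-o[2])/d[2]
def proj(p,X):
    M=R.from_rotvec(np.ravel(p['rvec'])).as_matrix(); c=M@np.asarray(X)+np.ravel(p['tvec'])
    f=210/np.tan(np.radians(p['fov_y'])/2); return p['cx']+f*c[0]/c[2],p['cy']+f*c[1]/c[2]
E
python3 - <<'E'
from h import *
a=snap('top','top.png');b=snap('scene','scene.png')
import pickle;pickle.dump({'top':a[0],'scene':b[0]},open('p.pkl','wb'))
for q in (a,b): print(q[0])
s=arm.read_state();print(s['time'],s['tcp_pos'],s['ee_rot'])
E
```

```text
{'fov_y': 45.243121053231384, 'cx': 279.3066719202097, 'cy': 207.95005562851588, 'rvec': array([ 2.19150278, -2.14830479,  0.10150463]), 'tvec': array([0.01526182, 0.53632678, 1.59641362])}
{'fov_y': 55.898075025849536, 'cx': 271.12755308645023, 'cy': 210.1686019749229, 'rvec': array([ 1.0723629 ,  2.17841847, -1.1880473 ]), 'tvec': array([ 0.30928572, -0.14992544,  1.37805175])}
0.1 [0.13745663 0.60957631 0.40397851] [ 1.10670296e-01  9.93856959e-01 -6.55235935e-04 -4.17277227e-05]
```

View pics/top.png

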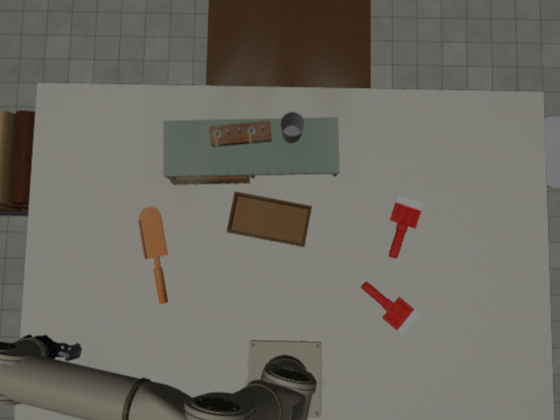

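View pics/scene.png

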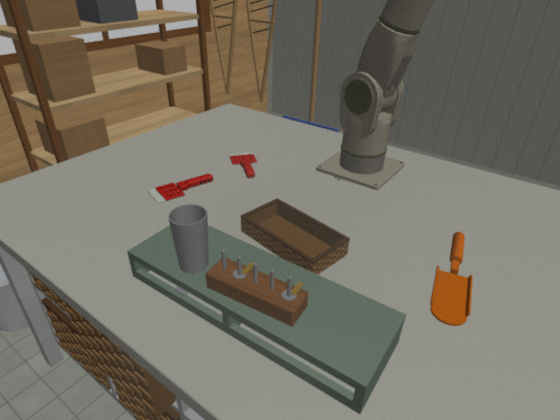

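```bash
python3 - <<'E'
import cv2
im=cv2.imread('pics/top.png')
cv2.imwrite('pics/c1.png',cv2.resize(im[110:255,155:350],None,fx=4,fy=4,interpolation=cv2.INTER_CUBIC)*1)
cv2.imwrite('pics/c2.png',cv2.resize(im[190:335,355:430],None,fx=4,fy=4,interpolation=cv2.INTER_CUBIC))
E
```

```text
(no output)
```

View pics/c1.png

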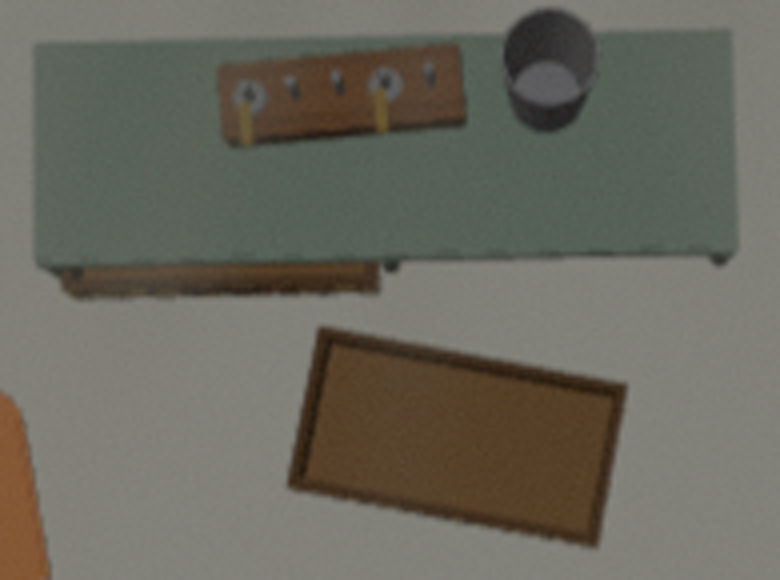

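View pics/c2.png

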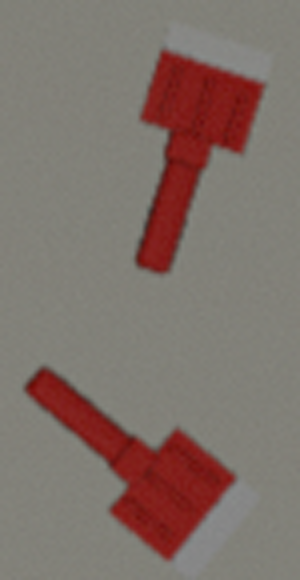

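```bash
python3 - <<'E'
import pickle
from h import *
p=pickle.load(open('p.pkl','rb'))['top']
def A(l,o,z): return np.array([at(p,u/4+o[0]-.4,v/4+o[1]-.4,z)[:2] for u,v in l])
s=A([(37,265),(736,252),(731,30),(35,43)],(155,110),.072)
b=A([(320,328),(626,384),(600,546),(290,488)],(155,110),.05)
def sides(q): return [round(float(np.linalg.norm(q[i]-q[(i+1)%4])),3) for i in range(4)]
print('shelf',s,sides(s)); print('bin',b,sides(b),b.mean(0))
ey=s[0]-s[1];ey/=np.linalg.norm(ey);ex=np.array([ey[1],-ey[0]]);c=(s[0]+s[1])/2
print('shelf yaw',np.arctan2(ex[1],ex[0]),'mouth empty',c-.135*ey)
x=(b[0]+b[1]-b[2]-b[3]);print('bin yaw',np.arctan2(x[1],x[0]))
sc=A([(153,270)],(355,190),.02)[0];e=A([(172,24),(272,55)],(355,190),.004).mean(0)
d=e-sc;print('scr',sc,e,np.linalg.norm(d),np.arctan2(d[1],d[0]),'grip',sc+d/np.linalg.norm(d)*.085)
d/=np.linalg.norm(d)
print([viewer.camera_params('wrist')])
print(at(p,403,330,.0),A([(25,388),(250,495)],(355,190),.004))
t=np.array([A([(20,400)],(155,110),.01)[0],at(p,167,255,.01)[:2]]);print('trowel',t)
E
```

```text
shelf [[ 0.62580358  0.3912925 ]
 [ 0.64694131 -0.15867571]
 [ 0.82556583 -0.15315568]
 [ 0.80429054  0.40042876]] [0.55, 0.179, 0.554, 0.179]
bin [[ 0.58304296  0.16912577]
 [ 0.54307316 -0.07487248]
 [ 0.41451918 -0.0562009 ]
 [ 0.45529899  0.18916824]] [0.247, 0.13, 0.249, 0.129] [0.49898357 0.05680516]
shelf yaw 0.03841554886664859 mouth empty [ 0.64155727 -0.01859201]
bin yaw -0.14991762983272253
scr [ 0.38573395 -0.34039435] [ 0.57433348 -0.40054487] 0.19795925675950068 -0.3087343090139073 grip [ 0.46671506 -0.36622186]
[{'fov_y': 65.70646984690485, 'cx': 278.8692873651116, 'cy': 212.09814059871022, 'rvec': array([-2.26587407, -1.81239863, -0.2653306 ]), 'tvec': array([-0.62300088, -0.0368953 ,  0.37846121])}]
[ 0.15466154 -0.376808    0.        ] [[ 0.28937647 -0.24102438]
 [ 0.20837712 -0.42106739]]
trowel [[0.52438612 0.41515916]
 [0.3779401  0.38496278]]
```

Emit:
move_arm:
  deltas:
    - {"travel":[-0.96,-0.6,0],"turn":[0,0,0]}
    - {"travel":[-0.96,-0.6,0],"turn":[0,0,0]}
    - {"travel":[-0.96,-0.6,0],"turn":[0,0,0]}
    - {"travel":[-0.96,-0.6,0],"turn":[0,0,0]}
    - {"travel":[-0.96,-0.6,0],"turn":[0,0,0]}

```text
time: 0.52
tcp_pos: [0.2388, 0.509, 0.4043]
ee_rot: [0.111, 0.994, -0.0, -0.0]
force: [0.5, -0.0, 0.1]
grip_width: 0.0856
gripper_force: 0.0
```

Emit:
move_arm:
  deltas:
    - {"travel":[-0.96,-0.6,0],"turn":[0,0,0]}
    - {"travel":[-0.96,-0.6,0],"turn":[0,0,0]}
    - {"travel":[-0.96,-0.6,0],"turn":[0,0,0]}
    - {"travel":[-0.96,-0.6,0],"turn":[0,0,0]}
    - {"travel":[-0.96,-0.6,0],"turn":[0,0,0]}

```text
time: 0.93
tcp_pos: [0.3394, 0.4093, 0.4044]
ee_rot: [0.111, 0.994, -0.0, -0.0]
force: [0.6, 0.4, 1.1]
grip_width: 0.0851
gripper_force: 0.0
```

Emit:
move_arm:
  deltas:
    - {"travel":[-0.96,-0.6,0],"turn":[0,0,0]}
    - {"travel":[-0.96,-0.6,0],"turn":[0,0,0]}
    - {"travel":[-0.96,-0.6,0],"turn":[0,0,0]}
    - {"travel":[-0.96,-0.6,0],"turn":[0,0,0]}
    - {"travel":[-0.96,-0.6,0],"turn":[0,0,0]}

```text
time: 1.35
tcp_pos: [0.4399, 0.3098, 0.4045]
ee_rot: [0.111, 0.994, -0.0, -0.0]
force: [-0.3, 0.4, -0.3]
grip_width: 0.0855
gripper_force: 0.0
```

Emit:
move_arm:
  deltas:
    - {"travel":[-0.96,-0.6,0],"turn":[0,0,0]}
    - {"travel":[-0.96,-0.6,0],"turn":[0,0,0]}
    - {"travel":[-0.96,-0.6,0],"turn":[0,0,0]}

```text
time: 1.6
tcp_pos: [0.5002, 0.2501, 0.4044]
ee_rot: [0.111, 0.994, -0.0, -0.0]
force: [-0.1, 0.2, -0.3]
grip_width: 0.0855
gripper_force: 0.0
```

Emit:
move_arm:
  deltas:
    - {"travel":[-0.17,-0.97,0],"turn":[0,0,0]}
    - {"travel":[-0.17,-0.97,0],"turn":[0,0,0]}
    - {"travel":[-0.17,-0.97,0],"turn":[0,0,0]}
    - {"travel":[-0.17,-0.97,0],"turn":[0,0,0]}
    - {"travel":[-0.17,-0.97,0],"turn":[0,0,0]}
  grip: 0.7

```text
time: 2.02
tcp_pos: [0.4933, 0.1271, 0.4043]
ee_rot: [0.111, 0.994, -0.0, -0.0]
force: [1.0, 0.5, -0.3]
grip_width: 0.0596
gripper_force: 0.0
```

Emit:
move_arm:
  deltas:
    - {"travel":[-0.17,-0.97,0.1],"turn":[0,0,0]}
    - {"travel":[-0.17,-0.97,0.1],"turn":[0,0,0]}
    - {"travel":[-0.17,-0.97,0.1],"turn":[0,0,0]}
    - {"travel":[-0.17,-0.97,0.1],"turn":[0,0,0]}
    - {"travel":[-0.17,-0.97,0.1],"turn":[0,0,0]}

```text
time: 2.43
tcp_pos: [0.4872, 0.0041, 0.3919]
ee_rot: [0.111, 0.994, 0.0, -0.0]
force: [0.4, -0.1, -1.0]
grip_width: 0.0598
gripper_force: 0.0
```

Emit:
move_arm:
  deltas:
    - {"travel":[-0.17,-0.97,0.1],"turn":[0,0,0]}
    - {"travel":[-0.17,-0.97,0.1],"turn":[0,0,0]}
    - {"travel":[-0.17,-0.97,0.1],"turn":[0,0,0]}
    - {"travel":[-0.17,-0.97,0.1],"turn":[0,0,0]}
    - {"travel":[-0.17,-0.97,0.1],"turn":[0,0,0]}

```text
time: 2.85
tcp_pos: [0.4813, -0.1187, 0.3794]
ee_rot: [0.111, 0.994, 0.0, -0.0]
force: [0.7, -1.3, 0.3]
grip_width: 0.0599
gripper_force: 0.0
```

Emit:
move_arm:
  deltas:
    - {"travel":[-0.17,-0.97,0.2],"turn":[0,0,0]}
    - {"travel":[-0.17,-0.97,0.2],"turn":[0,0,0]}
    - {"travel":[-0.17,-0.97,0.2],"turn":[0,0,0]}
    - {"travel":[-0.17,-0.97,0.2],"turn":[0,0,0]}
    - {"travel":[-0.17,-0.97,0.2],"turn":[0,0,0]}

```text
time: 3.27
tcp_pos: [0.4754, -0.2416, 0.3543]
ee_rot: [0.111, 0.994, 0.0, -0.0]
force: [0.1, -0.1, 0.4]
grip_width: 0.0602
gripper_force: 0.0
```

Emit:
move_arm:
  deltas:
    - {"travel":[-0.17,-0.97,0.2],"turn":[0,0,0]}
    - {"travel":[-0.17,-0.97,0.2],"turn":[0,0,0]}
    - {"travel":[-0.17,-0.97,0.2],"turn":[0,0,0]}
    - {"travel":[-0.17,-0.97,0.2],"turn":[0,0,0]}
    - {"travel":[-0.17,-0.97,0.2],"turn":[0,0,0.058]}

```text
time: 3.68
tcp_pos: [0.4695, -0.3646, 0.3291]
ee_rot: [0.153, 0.988, 0.0, -0.0]
force: [0.3, 0.6, 0.3]
grip_width: 0.0596
gripper_force: 0.0
```

```bash
python3 - <<'E'
from h import *
import pickle
s=arm.read_state(); p,im=snap('wrist','w1.png'); pickle.dump(p,open('w1.pkl','wb'))
print(s['time'],s['tcp_pos'],s['ee_rot'],s['joint_positions'],p['fov_y'],p['cx'],p['cy'])
E
```

```text
3.6833 [ 0.4695103  -0.36456826  0.32906598] [ 1.53026288e-01  9.88222073e-01  1.89034953e-04 -2.31970303e-04] [-0.01428596  0.38399388  0.74974808  1.67606935 -0.27840592  1.19229619
  2.06681351] 65.70646984690485 278.8692873651116 212.09814059871022
```

View pics/w1.png

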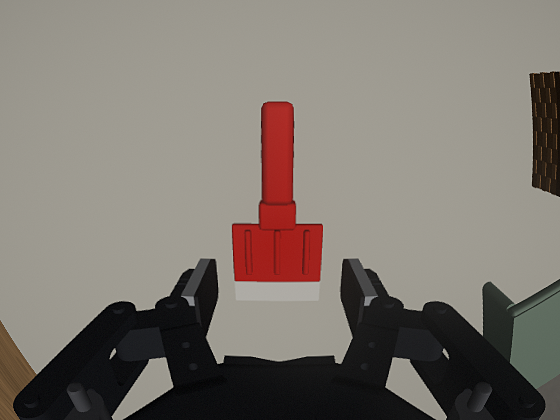

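```bash
python3 - <<'E'
from h import *
import pickle
p=pickle.load(open('w1.pkl','rb'))
a=at(p,278,103,.018,1)[:2]; e=np.mean([at(p,236,300,.002,1)[:2],at(p,320,300,.002,1)[:2]],0)
hs=np.mean([at(p,233,225,.007,1)[:2],at(p,322,225,.007,1)[:2]],0)
d=e-a;L=np.linalg.norm(d);d/=L
print(a,e,L,np.arctan2(d[1],d[0]),np.linalg.norm(e-hs),'grip',a+d*.085,e-d*.115,hs-d*.029)
s=arm.read_state();M=R.from_quat(s['ee_rot']).as_matrix()
print('toolx',M[:,0],'y',M[:,1])
g=(a+d*.085+e-d*.115)/2
print('move units',M.T@(np.r_[g,.178]-s['tcp_pos'])/.025)
E
```

```text
[ 0.38699302 -0.34057331] [ 0.57665511 -0.4008999 ] 0.1990251353257765 -0.3079549272181507 0.08668757629504674 grip [ 0.46799423 -0.36633769] [ 0.46706523 -0.3660422 ] [ 0.46627028 -0.36627716]
toolx [-0.94855852  0.3165999   0.00111311] y [ 0.3165965   0.94855707 -0.00247773]
move units [0.03035544 0.10355917 6.01256729]
```

Emit:
move_arm:
  deltas:
    - {"travel":[0.03,0.1,0.9],"turn":[0,0,0]}
    - {"travel":[0,0,1],"turn":[0,0,0]}
    - {"travel":[0,0,1],"turn":[0,0,0]}
    - {"travel":[0,0,1],"turn":[0,0,0]}
    - {"travel":[0,0,0.9],"turn":[0,0,0]}

```text
time: 4.15
tcp_pos: [0.4695, -0.3605, 0.2078]
ee_rot: [0.154, 0.988, 0.0, -0.001]
force: [0.5, -0.7, -0.4]
grip_width: 0.0596
gripper_force: 0.0
```

Emit:
move_arm:
  deltas:
    - {"travel":[0,0,0.6],"turn":[0,0,0]}
    - {"travel":[0,0,0.4],"turn":[0,0,0]}
    - {"travel":[0,0,0.2],"turn":[0,0,0]}
    - {"travel":[0,0,0],"turn":[0,0,0]}

```text
time: 4.48
tcp_pos: [0.4697, -0.3607, 0.1789]
ee_rot: [0.154, 0.988, 0.0, -0.001]
force: [-0.4, 0.9, 1.0]
grip_width: 0.0596
gripper_force: 0.0
```

Emit:
move_arm:
  deltas:
    - {"travel":[0,0,0],"turn":[0,0,0]}
    - {"travel":[0,0,0],"turn":[0,0,0]}
    - {"travel":[0,0,0],"turn":[0,0,0]}
    - {"travel":[0,0,0],"turn":[0,0,0]}
    - {"travel":[0,0,0],"turn":[0,0,0]}
  grip: 0

```text
time: 4.9
tcp_pos: [0.4701, -0.3613, 0.1812]
ee_rot: [0.154, 0.988, -0.0, 0.001]
force: [-1.3, 0.7, 5.2]
grip_width: 0.0311
gripper_force: 58.9
```

Emit:
move_arm:
  deltas:
    - {"travel":[0,0,-0.4],"turn":[0,0,0]}
    - {"travel":[0,0,-1],"turn":[0,0,0]}
    - {"travel":[0,0,-1],"turn":[0,0,0.045]}
    - {"travel":[0,0,-1],"turn":[0,0,0.075]}
    - {"travel":[0,0,-1],"turn":[0,0,0.075]}

```text
time: 5.32
tcp_pos: [0.4696, -0.3609, 0.2919]
ee_rot: [0.299, 0.954, 0.0, 0.0]
force: [0.5, -0.7, -0.8]
grip_width: 0.031
gripper_force: 59.6
```

Emit:
move_arm:
  deltas:
    - {"travel":[0,0,-0.8],"turn":[0,0,0.075]}
    - {"travel":[0,0,-0.8],"turn":[0,0,0.075]}
    - {"travel":[0,0,0],"turn":[0,0,0.075]}
    - {"travel":[0,0,0],"turn":[0,0,0.075]}
    - {"travel":[0,0,0],"turn":[0,0,0.075]}

```text
time: 5.73
tcp_pos: [0.4698, -0.3609, 0.3312]
ee_rot: [0.552, 0.834, 0.001, 0.001]
force: [-0.0, -0.0, -1.1]
grip_width: 0.0315
gripper_force: 59.6
```

Emit:
move_arm:
  deltas:
    - {"travel":[0,0,0],"turn":[0,0,0.075]}
    - {"travel":[0,0,0],"turn":[0,0,0.075]}
    - {"travel":[0,0,0],"turn":[0,0,0.075]}
    - {"travel":[0,0,0],"turn":[0,0,0.075]}
    - {"travel":[0,0,0],"turn":[0,0,0.075]}

```text
time: 6.15
tcp_pos: [0.4697, -0.3608, 0.3307]
ee_rot: [0.762, 0.648, 0.001, 0.0]
force: [-0.1, -0.3, -1.7]
grip_width: 0.0312
gripper_force: 59.6
```

Emit:
move_arm:
  deltas:
    - {"travel":[0.96,-0.07,0],"turn":[0,0,0]}
    - {"travel":[0.96,-0.07,0],"turn":[0,0,0]}
    - {"travel":[0.96,-0.07,0],"turn":[0,0,0]}
    - {"travel":[0.96,-0.07,0],"turn":[0,0,0]}
    - {"travel":[0.96,-0.07,0],"turn":[0,0,0]}

```text
time: 6.57
tcp_pos: [0.4796, -0.24, 0.3304]
ee_rot: [0.76, 0.65, 0.001, -0.0]
force: [0.0, 0.2, -0.9]
grip_width: 0.0311
gripper_force: 59.6
```

Emit:
move_arm:
  deltas:
    - {"travel":[0.96,-0.07,0],"turn":[0,0,0]}
    - {"travel":[0.96,-0.07,0],"turn":[0,0,0]}
    - {"travel":[0.96,-0.07,0],"turn":[0,0,0]}
    - {"travel":[0.96,-0.07,0],"turn":[0,0,0]}
    - {"travel":[0.96,-0.07,0],"turn":[0,0,0]}

```text
time: 6.98
tcp_pos: [0.4895, -0.1201, 0.3304]
ee_rot: [0.76, 0.65, 0.001, -0.0]
force: [0.2, -0.2, -1.2]
grip_width: 0.0312
gripper_force: 59.6
```

Emit:
move_arm:
  deltas:
    - {"travel":[0.96,-0.07,0],"turn":[0,0,0]}
    - {"travel":[0.96,-0.07,0],"turn":[0,0,0]}
    - {"travel":[0.96,-0.07,0],"turn":[0,0,0]}
    - {"travel":[0.96,-0.07,0],"turn":[0,0,0]}
    - {"travel":[0.96,-0.07,0],"turn":[0,0,0]}

```text
time: 7.4
tcp_pos: [0.4995, -0.0002, 0.3305]
ee_rot: [0.76, 0.65, 0.001, -0.001]
force: [-0.0, 0.5, -0.7]
grip_width: 0.031
gripper_force: 59.6
```

Emit:
move_arm:
  deltas:
    - {"travel":[0.96,-0.07,0.5],"turn":[0,0,0]}
    - {"travel":[0.96,-0.07,0.5],"turn":[0,0,0]}
    - {"travel":[0.4,-0.03,0.5],"turn":[0,0,0]}
    - {"travel":[0,0,0],"turn":[0,0,0]}

```text
time: 7.73
tcp_pos: [0.5038, 0.0597, 0.2909]
ee_rot: [0.758, 0.652, -0.001, -0.001]
force: [-1.2, 0.3, -1.5]
grip_width: 0.031
gripper_force: 59.7
```

```bash
python3 - <<'E'
from h import *
import pickle
s=arm.read_state(); p,im=snap('wrist','w2.png'); pickle.dump(p,open('w2.pkl','wb'))
print(s['time'],s['tcp_pos'],s['ee_rot'],s['joint_positions'])
E
```

```text
7.7333 [0.5038057  0.05973165 0.29094041] [ 0.75847302  0.65170334 -0.00077172 -0.00091501] [-1.18868736  0.31514684  1.13980209  1.94819198 -0.32506452  1.08306467
 -0.06218102]
```

View pics/w2.png

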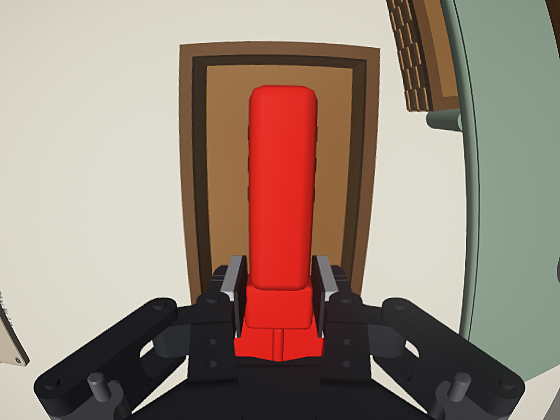

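```bash
python3 - <<'E'
from h import *
import pickle
p=pickle.load(open('w2.pkl','rb'))
A=lambda u,v,z:at(p,u,v,z,1)[:2]
fl,bl=A(180,46,.05),A(380,47,.05); f2,b2=A(192,295,.05),A(366,295,.05)
print('corners',fl,bl,np.linalg.norm(fl-bl)); y1=fl-f2;y2=bl-b2
bx=bl-fl
print('yaw from end',np.arctan2(bx[1],bx[0]),'sides',np.arctan2(y1[1],y1[0])-np.pi/2,np.arctan2(y2[1],y2[0])-np.pi/2)
yaw=np.mean([np.arctan2(y1[1],y1[0])-np.pi/2,np.arctan2(y2[1],y2[0])-np.pi/2])
c=(fl+bl)/2; ex=np.array([np.cos(yaw),np.sin(yaw)]);ey=np.array([-ex[1],ex[0]])
c=c-.125*ey; print('centre',c)
t=c+.005*ex+.015*ey;print('target',t)
s=arm.read_state();M=R.from_quat(s['ee_rot']).as_matrix();print('tooly',M[:,1],s['tcp_pos'])
print((M.T@(np.r_[t,.183]-s['tcp_pos']))/.025)
h=A(283,86,s['tcp_pos'][2]-.17);print('handle end',h,h-s['tcp_pos'][:2])
# shelf
for z in(.072,): print(A(468,120,z),A(476,200,z),A(466,330,z))
E
```

```text
corners [0.45736338 0.19014781] [0.58618389 0.16991695] 0.13039943484090327
yaw from end -0.155774532626637 sides -0.16312534121944045 -0.14637283323407413
centre [0.50250711 0.0565261 ]
target [0.50975934 0.07057619]
tooly [ 0.98822028 -0.1530323  -0.00133836] [0.50408402 0.05757194 0.29205568]
[0.55093017 0.15057439 4.36175901]
handle end [0.51745134 0.14370348] [0.01336733 0.08613154]
[0.63379291 0.11784697] [0.63879615 0.06367217] [ 0.64181207 -0.0476303 ]
```

Emit:
move_arm:
  deltas:
    - {"travel":[0.35,0.15,0.3],"turn":[0,0,0]}
    - {"travel":[0.2,0,0.8],"turn":[0,0,0]}
    - {"travel":[0,0,0.9],"turn":[0,0,0]}
    - {"travel":[0,0,0.9],"turn":[0,0,0]}
    - {"travel":[0,0,0.6],"turn":[0,0,0]}

```text
time: 8.2
tcp_pos: [0.5102, 0.0685, 0.2045]
ee_rot: [0.76, 0.65, 0.0, -0.0]
force: [-0.0, 0.3, -1.6]
grip_width: 0.031
gripper_force: 59.7
```

Emit:
move_arm:
  deltas:
    - {"travel":[0,0,0.4],"turn":[0,0,0]}
    - {"travel":[0,0,0.2],"turn":[0,0,0]}
    - {"travel":[0,0,0.1],"turn":[0,0,0]}
    - {"travel":[0,0,0],"turn":[0,0,0]}

```text
time: 8.53
tcp_pos: [0.5106, 0.0695, 0.1879]
ee_rot: [0.76, 0.65, 0.0, 0.0]
force: [0.4, -0.4, -0.9]
grip_width: 0.0315
gripper_force: 59.7
```

Emit:
move_arm:
  deltas:
    - {"travel":[0,0,0.08],"turn":[0,0,0]}
    - {"travel":[0,0,0],"turn":[0,0,0]}

```text
time: 8.7
tcp_pos: [0.5105, 0.0699, 0.1858]
ee_rot: [0.76, 0.65, 0.001, 0.0]
force: [-0.1, 0.5, -2.1]
grip_width: 0.0312
gripper_force: 59.7
```

Emit:
move_arm:
  deltas:
    - {"travel":[0,0,0],"turn":[0,0,0]}
    - {"travel":[0,0,0],"turn":[0,0,0]}
    - {"travel":[0,0,0],"turn":[0,0,0]}
    - {"travel":[0,0,0],"turn":[0,0,0]}
  grip: 0.6

```text
time: 9.03
tcp_pos: [0.5104, 0.0699, 0.1854]
ee_rot: [0.76, 0.65, 0.0, 0.0]
force: [-0.3, 0.4, 0.6]
grip_width: 0.0513
gripper_force: 0.0
```

Emit:
move_arm:
  deltas:
    - {"travel":[0,0,-0.4],"turn":[0,0,0]}
    - {"travel":[0,0,-0.8],"turn":[0,0,0]}
    - {"travel":[0,0,-0.8],"turn":[0,0,0]}
    - {"travel":[0,0,-0.8],"turn":[0,0,0]}
    - {"travel":[0,0,-0.4],"turn":[0,0,0]}

```text
time: 9.45
tcp_pos: [0.5109, 0.0695, 0.2677]
ee_rot: [0.76, 0.65, 0.001, 0.0]
force: [0.9, 0.2, 0.2]
grip_width: 0.0516
gripper_force: 0.0
```

```bash
python3 - <<'E'
from h import *
import pickle
s=arm.read_state(); p,im=snap('wrist','w3.png'); pickle.dump(p,open('w3.pkl','wb'))
print(s['time'],s['tcp_pos'],s['ee_rot'],s['joint_positions'])
E
```

```text
9.45 [0.5108603  0.06947687 0.26770676] [7.60090870e-01 6.49815699e-01 1.14641564e-03 3.35267134e-04] [-1.14658588  0.37551367  1.0920183   1.95025324 -0.38717349  1.0433612
 -0.03917358]
```

View pics/w3.png

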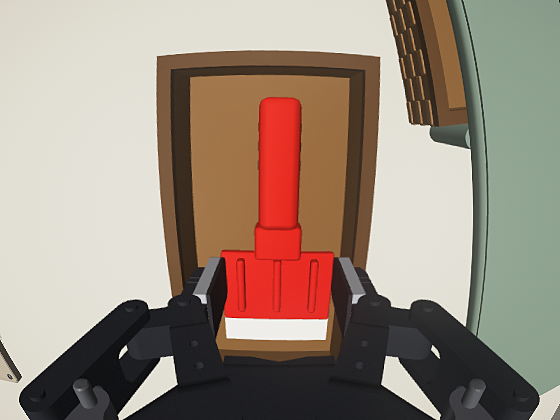

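Emit:
move_arm:
  deltas:
    - {"travel":[0,-0.92,0],"turn":[0,0,0]}
    - {"travel":[0.04,-0.92,0],"turn":[0,0,0]}
    - {"travel":[0,-0.92,0],"turn":[0,0,0]}
    - {"travel":[0,0,0.6],"turn":[0,0,0]}
    - {"travel":[0,0,0.8],"turn":[0,0,0]}
  grip: 0.55

```text
time: 9.92
tcp_pos: [0.4413, 0.0851, 0.2311]
ee_rot: [0.757, 0.653, 0.003, -0.002]
force: [0.7, 1.1, 0.9]
grip_width: 0.0469
gripper_force: 0.0
```

Emit:
move_arm:
  deltas:
    - {"travel":[0,0,0.8],"turn":[0,0,0]}
    - {"travel":[0,0,0.43],"turn":[0,0,0]}
    - {"travel":[0,0,0.2],"turn":[0,0,0]}
    - {"travel":[0,0,0],"turn":[0,0,0]}

```text
time: 10.25
tcp_pos: [0.4418, 0.0812, 0.1935]
ee_rot: [0.76, 0.65, -0.001, 0.0]
force: [-0.1, 0.3, 0.7]
grip_width: 0.0469
gripper_force: 0.0
```

Emit:
move_arm:
  deltas:
    - {"travel":[0,0,0],"turn":[0,0,0]}
    - {"travel":[0,0,0],"turn":[0,0,0]}
    - {"travel":[0,0,0],"turn":[0,0,0]}
    - {"travel":[0,0,0],"turn":[0,0,0]}
    - {"travel":[0,0,0],"turn":[0,0,0]}
  grip: 0

```text
time: 10.67
tcp_pos: [0.4427, 0.0815, 0.1952]
ee_rot: [0.76, 0.65, 0.001, -0.0]
force: [-0.3, -0.7, 6.0]
grip_width: 0.0067
gripper_force: 59.1
```

```bash
python3 - <<'E'
from h import *
import pickle
s=arm.read_state(); p,im=snap('top','top2.png')
cv2.imwrite('pics/top2c.png',cv2.resize(im[110:255,155:350,::-1],None,fx=4,fy=4,interpolation=cv2.INTER_CUBIC))
print(s['time'],s['tcp_pos'],s['ee_rot'],s['joint_positions'],s['force'])
M=R.from_quat(s['ee_rot']).as_matrix();print(M[:,1])
E
```

```text
10.6667 [0.44269191 0.08150813 0.19518328] [ 7.59924241e-01  6.50011264e-01  7.10198987e-04 -1.21514450e-05] [-1.23436868  0.3456118   1.07277205  2.16070155 -0.40763117  0.85183755
 -0.06649105] [-0.26125557 -0.65104911  6.00624298]
[ 9.87918650e-01 -1.54970712e-01  9.04806327e-04]
```

Emit:
move_arm:
  deltas:
    - {"travel":[0,0,-0.07],"turn":[0,0,0]}
    - {"travel":[0,0,0],"turn":[0,0,-0.032]}
    - {"travel":[0,0,0],"turn":[0,0,-0.033]}
    - {"travel":[0,0,0],"turn":[0,0,-0.032]}
    - {"travel":[0,0,0],"turn":[0,0,-0.032]}

```text
time: 11.13
tcp_pos: [0.4418, 0.0816, 0.1961]
ee_rot: [0.693, 0.721, -0.0, -0.0]
force: [-0.3, 0.2, -5.6]
grip_width: 0.0075
gripper_force: 58.4
```

Emit:
move_arm:
  deltas:
    - {"travel":[-0.2,0.1,0],"turn":[0,0,0]}
    - {"travel":[-0.35,0.18,0],"turn":[0,0,0]}
    - {"travel":[-0.4,0.18,0],"turn":[0,0,0]}
    - {"travel":[-0.4,0.18,0],"turn":[0,0,0]}
    - {"travel":[-0.4,0.18,0],"turn":[0,0,0]}

```text
time: 11.55
tcp_pos: [0.4644, 0.0378, 0.1961]
ee_rot: [0.694, 0.72, -0.0, -0.0]
force: [0.1, -0.2, -5.5]
grip_width: 0.007
gripper_force: 58.3
```

Emit:
move_arm:
  deltas:
    - {"travel":[-0.4,0.18,0],"turn":[0,0,0]}
    - {"travel":[-0.4,0.18,0],"turn":[0,0,0]}
    - {"travel":[-0.4,0.18,0],"turn":[0,0,0]}
    - {"travel":[-0.4,0.18,0],"turn":[0,0,0]}
    - {"travel":[-0.33,0.18,0],"turn":[0,0,0]}

```text
time: 11.97
tcp_pos: [0.4887, -0.0099, 0.1961]
ee_rot: [0.694, 0.72, -0.0, -0.0]
force: [0.3, 0.5, -5.1]
grip_width: 0.0069
gripper_force: 58.4
```

Emit:
move_arm:
  deltas:
    - {"travel":[0,0,0],"turn":[0,0,0]}
    - {"travel":[0,0,0],"turn":[0,0,0]}

```text
time: 12.13
tcp_pos: [0.4885, -0.0092, 0.196]
ee_rot: [0.694, 0.72, -0.0, -0.0]
force: [0.1, -0.6, -6.0]
grip_width: 0.0068
gripper_force: 58.6
```

```bash
python3 - <<'E'
from h import *
import pickle
s=arm.read_state(); pw,w=snap('wrist','w4.png'); p,t=snap('top','top3.png'); pickle.dump((pw,p),open('w4.pkl','wb'))
a=cv2.resize(t[110:240,155:350],(800,533),interpolation=cv2.INTER_CUBIC)[:,::-1] if 0 else cv2.resize(t[160:240,190:345],(560,289),interpolation=cv2.INTER_CUBIC)
b=w[:310]
cv2.imwrite('pics/m4.png',np.vstack([b,a])[:,:,::-1])
print(s['time'],s['tcp_pos'],s['ee_rot'],s['joint_positions'],s['force'])
M=R.from_quat(s['ee_rot']).as_matrix();print(M[:,1])
E
```

```text
12.1333 [ 0.48853153 -0.0092487   0.19603652] [ 6.94303920e-01  7.19681831e-01 -3.28456536e-04 -1.44707995e-04] [-0.9128645   0.41798861  0.97429009  2.06361987 -0.44823967  0.88556292
  0.35048649] [ 0.08413246 -0.62984508 -6.02617791]
[ 9.99355738e-01  3.58839164e-02 -6.73711059e-04]
```

View pics/m4.png

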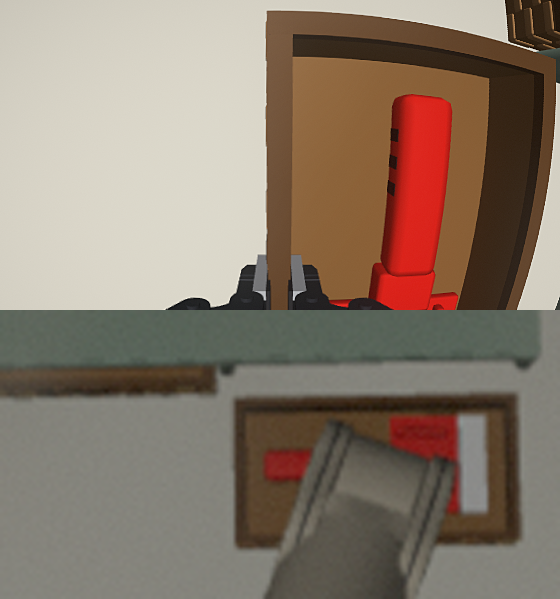

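Emit:
move_arm:
  deltas:
    - {"travel":[-0.03,0.2,0.02],"turn":[0,0,0]}
    - {"travel":[0,0.2,0],"turn":[0,0,0]}
    - {"travel":[0,0.1,0],"turn":[0,0,0]}
    - {"travel":[0,0.06,0],"turn":[0,0,0]}
    - {"travel":[0,0,0],"turn":[0,0,0]}

```text
time: 12.65
tcp_pos: [0.5032, -0.0089, 0.1957]
ee_rot: [0.693, 0.721, 0.0, 0.0]
force: [-0.1, 0.0, -4.2]
grip_width: 0.007
gripper_force: 58.8
```

Emit:
move_arm:
  deltas:
    - {"travel":[0,0.06,0],"turn":[0,0,0]}
    - {"travel":[0,0.06,0],"turn":[0,0,0]}

```text
time: 12.82
tcp_pos: [0.5057, -0.0089, 0.1957]
ee_rot: [0.694, 0.72, 0.0, -0.0]
force: [0.2, -0.3, -3.7]
grip_width: 0.0071
gripper_force: 58.8
```

```bash
python3 - <<'E'
from h import *
p,t=snap('top','top4.png')
a=cv2.resize(t[160:225,235:350],(800,452),interpolation=cv2.INTER_CUBIC)
cv2.imwrite('pics/m5.png',a[:,:,::-1])
E
```

```text
(no output)
```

View pics/m5.png

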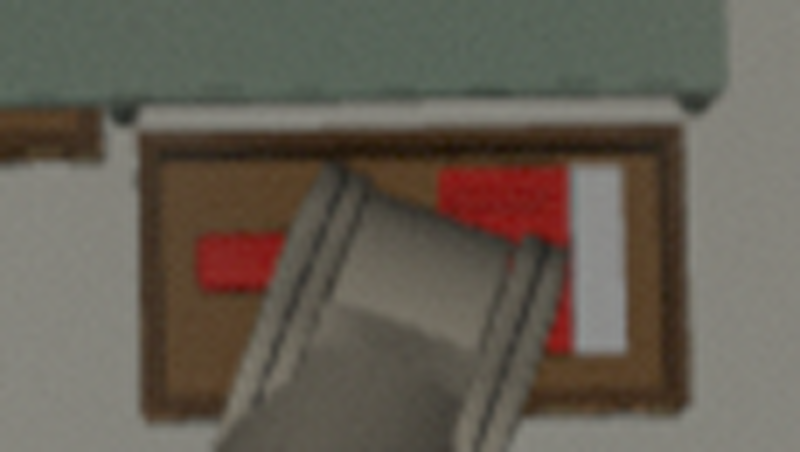

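Emit:
move_arm:
  deltas:
    - {"travel":[0,0.06,0],"turn":[0,0,0]}
    - {"travel":[0,0.06,0],"turn":[0,0,0]}
    - {"travel":[0,0.06,0],"turn":[0,0,0]}

```text
time: 13.12
tcp_pos: [0.5103, -0.0087, 0.1957]
ee_rot: [0.694, 0.72, 0.0, -0.0]
force: [-0.4, 0.1, -4.7]
grip_width: 0.0071
gripper_force: 58.7
```

Emit:
move_arm:
  deltas:
    - {"travel":[0,0.06,0],"turn":[0,0,0]}
    - {"travel":[0,0.06,0],"turn":[0,0,0]}
    - {"travel":[0,0.06,0],"turn":[0,0,0]}

```text
time: 13.37
tcp_pos: [0.5149, -0.0086, 0.1957]
ee_rot: [0.694, 0.72, 0.0, -0.0]
force: [0.4, 0.4, -4.8]
grip_width: 0.0069
gripper_force: 58.7
```

Emit:
move_arm:
  deltas:
    - {"travel":[0,0.06,0],"turn":[0,0,0]}
    - {"travel":[0,0.06,0],"turn":[0,0,0]}
    - {"travel":[0,0.06,0],"turn":[0,0,0]}

```text
time: 13.62
tcp_pos: [0.5194, -0.0084, 0.1957]
ee_rot: [0.694, 0.72, 0.0, -0.0]
force: [0.2, 0.2, -4.0]
grip_width: 0.0067
gripper_force: 58.7
```

Emit:
move_arm:
  deltas:
    - {"travel":[0,0.06,0],"turn":[0,0,0]}
    - {"travel":[0,0.06,0],"turn":[0,0,0]}
    - {"travel":[0,0.06,0],"turn":[0,0,0]}

```text
time: 13.87
tcp_pos: [0.5239, -0.0082, 0.1957]
ee_rot: [0.694, 0.72, -0.0, -0.0]
force: [-0.4, -0.3, -3.6]
grip_width: 0.007
gripper_force: 58.7
```

Emit:
move_arm:
  deltas:
    - {"travel":[0,0.08,0],"turn":[0,0,0]}
    - {"travel":[0,0.08,0],"turn":[0,0,0]}
    - {"travel":[0,0.08,0],"turn":[0,0,0]}
    - {"travel":[0,0.08,0],"turn":[0,0,0]}
    - {"travel":[0,0.08,0],"turn":[0,0,0]}

```text
time: 14.28
tcp_pos: [0.5339, -0.0079, 0.1957]
ee_rot: [0.694, 0.72, 0.0, -0.0]
force: [-0.0, -0.1, -3.3]
grip_width: 0.0068
gripper_force: 58.7
```

Emit:
move_arm:
  deltas:
    - {"travel":[0,0.08,0],"turn":[0,0,0]}
    - {"travel":[0,0.08,0],"turn":[0,0,0]}
    - {"travel":[0,0.08,0],"turn":[0,0,0]}
    - {"travel":[0,0.08,0],"turn":[0,0,0]}
    - {"travel":[0,0.08,0],"turn":[0,0,0]}

```text
time: 14.7
tcp_pos: [0.5439, -0.0074, 0.1957]
ee_rot: [0.694, 0.72, 0.0, -0.0]
force: [-1.3, -0.0, -3.4]
grip_width: 0.0069
gripper_force: 58.7
```

Emit:
move_arm:
  deltas:
    - {"travel":[0,0.08,0],"turn":[0,0,0]}
    - {"travel":[0,0.08,0],"turn":[0,0,0]}
    - {"travel":[0,0.08,0],"turn":[0,0,0]}
    - {"travel":[0,0.08,0],"turn":[0,0,0]}
    - {"travel":[0,0.08,0],"turn":[0,0,0]}

```text
time: 15.12
tcp_pos: [0.5539, -0.0071, 0.1957]
ee_rot: [0.694, 0.72, 0.0, -0.0]
force: [-0.9, -0.7, -4.2]
grip_width: 0.0068
gripper_force: 58.8
```

Emit:
move_arm:
  deltas:
    - {"travel":[0,0.08,0],"turn":[0,0,0]}
    - {"travel":[0,0.08,0],"turn":[0,0,0]}
    - {"travel":[0,0.08,0],"turn":[0,0,0]}
    - {"travel":[0,0.08,0],"turn":[0,0,0]}
    - {"travel":[0,0.08,0],"turn":[0,0,0]}

```text
time: 15.53
tcp_pos: [0.5639, -0.0067, 0.1957]
ee_rot: [0.694, 0.72, 0.0, -0.0]
force: [-0.9, -0.8, -2.8]
grip_width: 0.007
gripper_force: 58.9
```

Emit:
move_arm:
  deltas:
    - {"travel":[0,0.08,0],"turn":[0,0,0]}
    - {"travel":[0,0.08,0],"turn":[0,0,0]}
    - {"travel":[0,0.08,0],"turn":[0,0,0]}
    - {"travel":[0,0.08,0],"turn":[0,0,0]}
    - {"travel":[0,0.08,0],"turn":[0,0,0]}

```text
time: 15.95
tcp_pos: [0.5739, -0.0063, 0.1957]
ee_rot: [0.694, 0.72, 0.0, -0.0]
force: [-0.3, 0.3, -3.3]
grip_width: 0.0068
gripper_force: 58.9
```

Emit:
move_arm:
  deltas:
    - {"travel":[0,0.08,0],"turn":[0,0,0]}
    - {"travel":[0,0.08,0],"turn":[0,0,0]}
    - {"travel":[0,0.08,0],"turn":[0,0,0]}
    - {"travel":[0,0.08,0],"turn":[0,0,0]}
    - {"travel":[0,0.08,0],"turn":[0,0,0]}

```text
time: 16.37
tcp_pos: [0.5839, -0.0059, 0.1957]
ee_rot: [0.694, 0.72, 0.0, -0.0]
force: [-0.7, -0.6, -2.9]
grip_width: 0.0068
gripper_force: 58.9
```

Emit:
move_arm:
  deltas:
    - {"travel":[0,0.08,0],"turn":[0,0,0]}
    - {"travel":[0,0.08,0],"turn":[0,0,0]}
    - {"travel":[0,0.08,0],"turn":[0,0,0]}
    - {"travel":[0,0.08,0],"turn":[0,0,0]}

```text
time: 16.7
tcp_pos: [0.5919, -0.0056, 0.1957]
ee_rot: [0.694, 0.72, 0.0, -0.0]
force: [0.2, 0.2, -3.0]
grip_width: 0.0068
gripper_force: 58.9
```

Emit:
move_arm:
  deltas:
    - {"travel":[0,0.08,0],"turn":[0,0,0]}
    - {"travel":[0,0.08,0],"turn":[0,0,0]}
    - {"travel":[0,0.08,0],"turn":[0,0,0]}
    - {"travel":[0,0.08,0],"turn":[0,0,0]}
    - {"travel":[0,0.08,0],"turn":[0,0,0]}

```text
time: 17.12
tcp_pos: [0.6019, -0.0052, 0.1957]
ee_rot: [0.694, 0.72, 0.0, -0.0]
force: [-0.9, 0.4, -3.0]
grip_width: 0.0073
gripper_force: 58.9
```

Emit:
move_arm:
  deltas:
    - {"travel":[0,0,0.02],"turn":[0,0,0]}
    - {"travel":[0,0,0],"turn":[0,0,0]}

```text
time: 17.28
tcp_pos: [0.602, -0.0052, 0.1953]
ee_rot: [0.694, 0.72, 0.0, 0.0]
force: [1.1, 1.4, -3.2]
grip_width: 0.0072
gripper_force: 58.9
```

Emit:
move_arm:
  deltas:
    - {"travel":[0,0,0],"turn":[0,0,0]}
    - {"travel":[0,0,0],"turn":[0,0,0]}
    - {"travel":[0,0,0],"turn":[0,0,0]}
  grip: 0.25

```text
time: 17.53
tcp_pos: [0.6018, -0.0053, 0.1955]
ee_rot: [0.694, 0.72, 0.0, 0.0]
force: [0.5, -0.8, 0.5]
grip_width: 0.0213
gripper_force: 0.0
```

Emit:
move_arm:
  deltas:
    - {"travel":[0,0,-0.3],"turn":[0,0,0]}
    - {"travel":[0,0,-0.8],"turn":[0,0,0]}
    - {"travel":[0,0,-0.9],"turn":[0,0,0]}
    - {"travel":[0,-0.5,0],"turn":[0,0,0]}
    - {"travel":[0,-0.9,0],"turn":[0,0,0]}

```text
time: 17.95
tcp_pos: [0.5681, -0.0067, 0.2473]
ee_rot: [0.693, 0.721, 0.001, 0.002]
force: [-0.5, 0.1, -0.9]
grip_width: 0.0214
gripper_force: 0.0
```

Emit:
move_arm:
  deltas:
    - {"travel":[-0.62,-0.4,0],"turn":[0,0,0]}
    - {"travel":[0,0,0],"turn":[0,0,0.08]}
    - {"travel":[0,0,0],"turn":[0,0,0.08]}
    - {"travel":[0,0,0],"turn":[0,0,0.08]}
    - {"travel":[0,0,0],"turn":[0,0,0.08]}
  grip: 0

```text
time: 18.37
tcp_pos: [0.5573, -0.0231, 0.2459]
ee_rot: [0.847, 0.532, 0.001, -0.0]
force: [0.3, 1.0, -0.2]
grip_width: -0.0001
gripper_force: 0.0
```

Emit:
move_arm:
  deltas:
    - {"travel":[0,0,0],"turn":[0,0,0.08]}
    - {"travel":[0,0,0],"turn":[0,0,0.08]}
    - {"travel":[0,0,0],"turn":[0,0,0.08]}
    - {"travel":[0,0,0],"turn":[0,0,0.08]}
    - {"travel":[0,0,0],"turn":[0,0,0.08]}

```text
time: 18.78
tcp_pos: [0.5573, -0.023, 0.2458]
ee_rot: [0.966, 0.258, 0.0, -0.0]
force: [-0.5, -1.1, 0.3]
grip_width: -0.0003
gripper_force: 0.0
```

Emit:
move_arm:
  deltas:
    - {"travel":[0,0,0],"turn":[0,0,0.08]}
    - {"travel":[0,0,0],"turn":[0,0,0.08]}
    - {"travel":[0,0,0],"turn":[0,0,0.08]}
    - {"travel":[0,0,0],"turn":[0,0,0.087]}
    - {"travel":[0,0,0],"turn":[0,0,0]}

```text
time: 19.2
tcp_pos: [0.5573, -0.0228, 0.2455]
ee_rot: [1.0, 0.019, 0.0, 0.0]
force: [-0.4, 0.4, 1.1]
grip_width: 0.0
gripper_force: 0.0
```

```bash
python3 - <<'E'
from h import *
s=arm.read_state();p,t=snap('top','top5.png');w,b=snap('wrist','w5.png')
a=cv2.resize(t[150:220,235:350],(560,341),interpolation=cv2.INTER_CUBIC)
cv2.imwrite('pics/m6.png',np.vstack([b[:259],a])[:,:,::-1])
print(s['time'],s['tcp_pos'],s['ee_rot'],s['joint_positions'],R.from_quat(s['ee_rot']).as_matrix()[:,0])
E
```

```text
19.2 [ 0.55731692 -0.02280047  0.24548515] [9.99821735e-01 1.88803025e-02 2.18916242e-05 1.78593263e-04] [-0.98593657  0.71300669  1.27142196  1.86213768 -0.75103689  1.15681216
 -0.97646883] [9.99287067e-01 3.77538815e-02 3.70316537e-05]
```

View pics/m6.png

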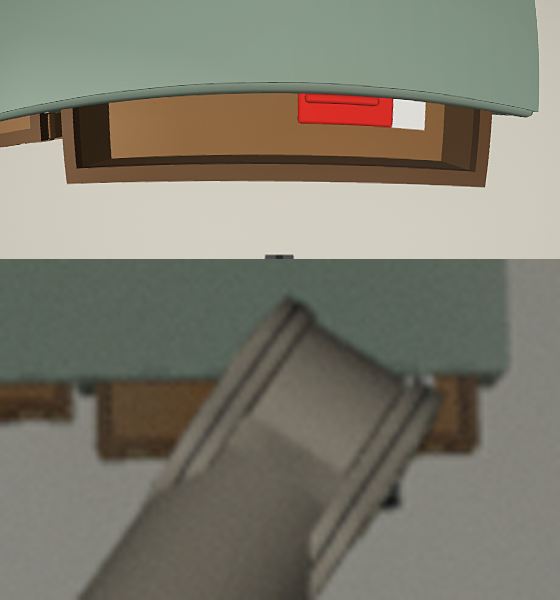

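Emit:
move_arm:
  deltas:
    - {"travel":[0,0,0.6],"turn":[0,0,0]}
    - {"travel":[0,0,0.7],"turn":[0,0,0]}
    - {"travel":[0,0,0.5],"turn":[0,0,0]}
    - {"travel":[0,0,0.3],"turn":[0,0,0]}
    - {"travel":[0,0,0],"turn":[0,0,0]}

```text
time: 19.72
tcp_pos: [0.5567, -0.0225, 0.1911]
ee_rot: [1.0, 0.022, -0.001, -0.0]
force: [0.3, -0.7, 0.6]
grip_width: 0.0
gripper_force: 0.0
```

Emit:
move_arm:
  deltas:
    - {"travel":[0.15,0,0],"turn":[0,0,0]}
    - {"travel":[0.15,0,0],"turn":[0,0,0]}
    - {"travel":[0.15,0,0],"turn":[0,0,0]}
    - {"travel":[0.15,0,0],"turn":[0,0,0]}
    - {"travel":[0.1,0,0],"turn":[0,0,0]}

```text
time: 20.13
tcp_pos: [0.5755, -0.0216, 0.1931]
ee_rot: [1.0, 0.022, 0.0, 0.0]
force: [-1.0, -0.5, -0.2]
grip_width: -0.0
gripper_force: 0.0
```

```bash
python3 - <<'E'
from h import *
s=arm.read_state()
print(s['time'],s['tcp_pos'],s['ee_rot'],s['joint_positions'],s['force'])
E
```

```text
20.1333 [ 0.57552392 -0.02164169  0.19310391] [9.99755703e-01 2.20985606e-02 4.34288346e-04 1.11300208e-05] [-0.90004648  0.79051995  1.16285949  1.84483929 -0.82698551  1.09003386
 -0.94175711] [-0.98546569 -0.47433994 -0.20502772]
```

Emit:
move_arm:
  deltas:
    - {"travel":[0.06,0,0],"turn":[0,0,0]}
    - {"travel":[0.06,0,0],"turn":[0,0,0]}
    - {"travel":[0.06,0,0],"turn":[0,0,0]}
    - {"travel":[0.06,0,0],"turn":[0,0,0]}
    - {"travel":[0.06,0,0],"turn":[0,0,0]}

```text
time: 20.55
tcp_pos: [0.5824, -0.0213, 0.1927]
ee_rot: [1.0, 0.022, -0.0, -0.0]
force: [-1.0, 0.0, -0.3]
grip_width: -0.0002
gripper_force: 0.0
```

Emit:
move_arm:
  deltas:
    - {"travel":[0.04,0,0],"turn":[0,0,0]}
    - {"travel":[0.04,0,0],"turn":[0,0,0]}
    - {"travel":[0.04,0,0],"turn":[0,0,0]}
    - {"travel":[0.04,0,0],"turn":[0,0,0]}
    - {"travel":[0.04,0,0],"turn":[0,0,0]}

```text
time: 20.97
tcp_pos: [0.5874, -0.0211, 0.1927]
ee_rot: [1.0, 0.022, 0.0, -0.0]
force: [0.0, -1.1, -0.8]
grip_width: -0.0
gripper_force: 0.0
```

Emit:
move_arm:
  deltas:
    - {"travel":[0.03,0,0],"turn":[0,0,0]}
    - {"travel":[0.03,0,0],"turn":[0,0,0]}
    - {"travel":[0.03,0,0],"turn":[0,0,0]}

```text
time: 21.22
tcp_pos: [0.5894, -0.0212, 0.1926]
ee_rot: [1.0, 0.022, -0.0, -0.0]
force: [-2.8, 0.4, 1.2]
grip_width: 0.0002
gripper_force: 1.0
```

Emit:
move_arm:
  deltas:
    - {"travel":[0.03,0,0],"turn":[0,0,0]}
    - {"travel":[0.03,0,0],"turn":[0,0,0]}
    - {"travel":[0.03,0,0],"turn":[0,0,0]}
    - {"travel":[0.03,0,0],"turn":[0,0,0]}
    - {"travel":[0.03,0,0],"turn":[0,0,0]}

```text
time: 21.63
tcp_pos: [0.5933, -0.0208, 0.1926]
ee_rot: [1.0, 0.022, -0.0, -0.0]
force: [-2.2, -0.6, 1.1]
grip_width: 0.0
gripper_force: 0.9
```

Emit:
move_arm:
  deltas:
    - {"travel":[0.03,0,0],"turn":[0,0,0]}
    - {"travel":[0.03,0,0],"turn":[0,0,0]}
    - {"travel":[0.03,0,0],"turn":[0,0,0]}
    - {"travel":[0.03,0,0],"turn":[0,0,0]}
    - {"travel":[0.03,0,0],"turn":[0,0,0]}

```text
time: 22.05
tcp_pos: [0.5971, -0.0207, 0.1926]
ee_rot: [1.0, 0.022, -0.0, -0.0]
force: [-1.6, -0.2, 0.5]
grip_width: 0.0
gripper_force: 0.9
```

Emit:
move_arm:
  deltas:
    - {"travel":[0.03,0,0],"turn":[0,0,0]}
    - {"travel":[0.03,0,0],"turn":[0,0,0]}
    - {"travel":[0.03,0,0],"turn":[0,0,0]}

```text
time: 22.3
tcp_pos: [0.5993, -0.0206, 0.1927]
ee_rot: [1.0, 0.022, -0.0, -0.0]
force: [-0.3, -0.7, 0.0]
grip_width: 0.0001
gripper_force: 0.8
```

Emit:
move_arm:
  deltas:
    - {"travel":[0.03,0,0],"turn":[0,0,0]}
    - {"travel":[0.03,0,0],"turn":[0,0,0]}
    - {"travel":[0.03,0,0],"turn":[0,0,0]}

```text
time: 22.55
tcp_pos: [0.6016, -0.0205, 0.1927]
ee_rot: [1.0, 0.022, 0.0, -0.0]
force: [-1.5, -0.1, -0.5]
grip_width: -0.0002
gripper_force: 0.8
```

Emit:
move_arm:
  deltas:
    - {"travel":[0.03,0,0],"turn":[0,0,0]}
    - {"travel":[0.03,0,0],"turn":[0,0,0]}

```text
time: 22.72
tcp_pos: [0.6031, -0.0204, 0.1927]
ee_rot: [1.0, 0.022, 0.0, -0.0]
force: [-1.4, -0.6, -1.0]
grip_width: 0.0001
gripper_force: 0.7
```

Emit:
move_arm:
  deltas:
    - {"travel":[0.03,0,0],"turn":[0,0,0]}
    - {"travel":[0.03,0,0],"turn":[0,0,0]}
    - {"travel":[0.03,0,0],"turn":[0,0,0]}

```text
time: 22.97
tcp_pos: [0.6053, -0.0203, 0.1926]
ee_rot: [1.0, 0.022, -0.0, -0.0]
force: [-2.7, -0.6, -0.6]
grip_width: -0.0002
gripper_force: 0.7
```

Emit:
move_arm:
  deltas:
    - {"travel":[0.03,0,0],"turn":[0,0,0]}
    - {"travel":[0.03,0,0],"turn":[0,0,0]}
    - {"travel":[0.03,0,0],"turn":[0,0,0]}

```text
time: 23.22
tcp_pos: [0.6073, -0.0203, 0.1926]
ee_rot: [1.0, 0.022, -0.001, -0.0]
force: [-6.0, -0.1, 3.4]
grip_width: 0.0001
gripper_force: 2.9
```

Emit:
move_arm:
  deltas:
    - {"travel":[0.03,0,0],"turn":[0,0,0]}
    - {"travel":[0.03,0,0],"turn":[0,0,0]}

```text
time: 23.38
tcp_pos: [0.6086, -0.0204, 0.1926]
ee_rot: [1.0, 0.022, -0.001, -0.0]
force: [-5.0, -0.8, 3.8]
grip_width: -0.0002
gripper_force: 2.9
```

Emit:
move_arm:
  deltas:
    - {"travel":[0.03,0,0],"turn":[0,0,0]}
    - {"travel":[0.03,0,0],"turn":[0,0,0]}

```text
time: 23.55
tcp_pos: [0.6101, -0.0204, 0.1927]
ee_rot: [1.0, 0.022, -0.001, -0.0]
force: [-6.2, 0.7, 3.1]
grip_width: -0.0003
gripper_force: 2.9
```

Emit:
move_arm:
  deltas:
    - {"travel":[0.03,0,0],"turn":[0,0,0]}
    - {"travel":[0.03,0,0],"turn":[0,0,0]}

```text
time: 23.72
tcp_pos: [0.6116, -0.0204, 0.1927]
ee_rot: [1.0, 0.022, -0.001, -0.0]
force: [-6.8, 0.2, 2.1]
grip_width: 0.0002
gripper_force: 2.9
```

Emit:
move_arm:
  deltas:
    - {"travel":[0.02,0,0],"turn":[0,0,0]}
    - {"travel":[0.02,0,0],"turn":[0,0,0]}

```text
time: 23.88
tcp_pos: [0.6125, -0.0203, 0.1926]
ee_rot: [1.0, 0.022, -0.001, -0.0]
force: [-5.1, 0.0, 2.9]
grip_width: 0.0
gripper_force: 2.9
```

Emit:
move_arm:
  deltas:
    - {"travel":[0.02,0,0],"turn":[0,0,0]}

```text
time: 23.97
tcp_pos: [0.6131, -0.0203, 0.1927]
ee_rot: [1.0, 0.022, -0.001, -0.0]
force: [-5.4, -0.7, 1.8]
grip_width: -0.0001
gripper_force: 2.9
```

Emit:
move_arm:
  deltas:
    - {"travel":[0.02,0,0],"turn":[0,0,0]}

```text
time: 24.05
tcp_pos: [0.6136, -0.0203, 0.1927]
ee_rot: [1.0, 0.022, -0.001, -0.0]
force: [-5.6, -0.5, 2.5]
grip_width: -0.0004
gripper_force: 2.9
```

Emit:
move_arm:
  deltas:
    - {"travel":[0.016,0,0],"turn":[0,0,0]}

```text
time: 24.13
tcp_pos: [0.614, -0.0203, 0.1927]
ee_rot: [1.0, 0.022, -0.001, -0.0]
force: [-6.0, -1.2, 1.9]
grip_width: -0.0002
gripper_force: 2.9
```

Emit:
move_arm:
  deltas:
    - {"travel":[0.016,0,0],"turn":[0,0,0]}

```text
time: 24.22
tcp_pos: [0.6143, -0.0203, 0.1927]
ee_rot: [1.0, 0.022, -0.001, -0.0]
force: [-5.4, 0.0, 3.5]
grip_width: 0.0001
gripper_force: 2.9
```

Emit:
move_arm:
  deltas:
    - {"travel":[0.016,0,0],"turn":[0,0,0]}

```text
time: 24.3
tcp_pos: [0.6147, -0.0202, 0.1927]
ee_rot: [1.0, 0.022, -0.001, -0.0]
force: [-6.2, -0.2, 1.7]
grip_width: -0.0007
gripper_force: 2.9
```

Emit:
move_arm:
  deltas:
    - {"travel":[0.016,0,0],"turn":[0,0,0]}

```text
time: 24.38
tcp_pos: [0.6151, -0.0202, 0.1927]
ee_rot: [1.0, 0.022, -0.001, -0.0]
force: [-5.3, -0.8, 2.5]
grip_width: -0.0005
gripper_force: 2.9
```

Emit:
move_arm:
  deltas:
    - {"travel":[0.016,0,0],"turn":[0,0,0]}

```text
time: 24.47
tcp_pos: [0.6153, -0.0202, 0.1926]
ee_rot: [1.0, 0.022, -0.001, -0.0]
force: [-8.6, 0.3, 5.6]
grip_width: -0.0003
gripper_force: 4.7
```

Emit:
move_arm:
  deltas:
    - {"travel":[0,0,0],"turn":[0,0,0]}
    - {"travel":[0,0,0],"turn":[0,0,0]}

```text
time: 24.63
tcp_pos: [0.6153, -0.0202, 0.1926]
ee_rot: [1.0, 0.022, -0.001, -0.0]
force: [-8.0, 0.3, 3.9]
grip_width: 0.0
gripper_force: 3.8
```

Emit:
move_arm:
  deltas:
    - {"travel":[0.008,0,0],"turn":[0,0,0]}
    - {"travel":[0,0,0],"turn":[0,0,0]}
    - {"travel":[0,0,0],"turn":[0,0,0]}

```text
time: 24.88
tcp_pos: [0.6154, -0.0203, 0.1926]
ee_rot: [1.0, 0.022, -0.001, -0.0]
force: [-8.8, -0.1, 5.2]
grip_width: 0.0003
gripper_force: 4.4
```

Emit:
move_arm:
  deltas:
    - {"travel":[-0.03,0,0],"turn":[0,0,0]}
    - {"travel":[-0.1,0,0],"turn":[0,0,0]}
    - {"travel":[-0.5,0,0],"turn":[0,0,0]}
    - {"travel":[-0.8,0,0],"turn":[0,0,0]}
    - {"travel":[-0.8,0,-0.3],"turn":[0,0,0]}

```text
time: 25.3
tcp_pos: [0.5598, -0.0222, 0.1995]
ee_rot: [1.0, 0.022, -0.0, 0.0]
force: [-0.0, -0.1, 0.0]
grip_width: -0.0004
gripper_force: 0.0
```

Emit:
move_arm:
  deltas:
    - {"travel":[-0.3,0,-0.8],"turn":[0,0,0]}
    - {"travel":[0,0,-0.8],"turn":[0,0,0]}
    - {"travel":[0,0,-0.8],"turn":[0,0,0]}
    - {"travel":[0,0,0],"turn":[0,0,0]}
    - {"travel":[0,0,0],"turn":[0,0,0]}

```text
time: 25.72
tcp_pos: [0.5535, -0.0225, 0.2612]
ee_rot: [1.0, 0.022, 0.001, -0.0]
force: [1.0, 0.5, -1.0]
grip_width: -0.0
gripper_force: 0.0
```

```bash
python3 - <<'E'
from h import *
s=arm.read_state();p,im=snap('wrist','w6.png')
# colour change columns along rows just in front of the shelf: find bin front-rim extents numerically
sh=np.array([.6416,-.0186]);yaw=.0377;ex=np.array([np.cos(yaw),np.sin(yaw)]);ey=np.array([-ex[1],ex[0]])
M=R.from_rotvec(np.ravel(p['rvec'])).as_matrix();f=210/np.tan(np.radians(p['fov_y'])/2)
def fp(X):
    c=M@X+np.ravel(p['tvec']);th=np.arctan2(np.hypot(c[0],c[1]),c[2]);k=f*th/np.hypot(c[0],c[1]);return p['cx']+k*c[0],p['cy']+k*c[1]
def scan(pts):
    out=[]
    for x,y in pts:
        u,v=fp(np.r_[sh+x*ex+y*ey,.05]);u,v=int(round(u)),int(round(v))
        out.append(int(im[v,u].astype(int)[0]-im[v,u].astype(int)[2]) if 0<=u<560 and 0<=v<420 else None)
    return out
print('x scan -30..-1mm at y=-.06,.06');
for y in(-.06,.06): print(scan([(x/1000,y) for x in range(-30,0)]))
print('y scans'); print(list(range(115,136)),scan([(-.008,y/1000) for y in range(115,136)]),scan([(-.008,-y/1000) for y in range(115,136)]))
print(s['time'],s['tcp_pos'],s['force'])
E
```

```text
x scan -30..-1mm at y=-.06,.06
[15, 14, 15, 14, 14, 14, 15, 15, 15, 14, 14, 15, 14, 9, 44, 43, 42, 44, 44, 44, 44, 43, 42, 65, 64, 65, 63, 63, 63, 64]
[15, 15, 14, 14, 14, 15, 15, 14, 14, 15, 15, 13, 26, 45, 45, 46, 45, 45, 46, 45, 46, 55, 66, 65, 64, 66, 64, 65, 64, 66]
y scans
[115, 116, 117, 118, 119, 120, 121, 122, 123, 124, 125, 126, 127, 128, 129, 130, 131, 132, 133, 134, 135] [13, 10, 53, 48, 48, 48, 47, 49, 49, 49, 50, 53, 20, 21, 22, 21, 20, 20, 24, 25, 23] [43, 43, 42, 42, 44, 42, 42, 42, 42, 46, 11, 13, 14, 14, 14, 14, 14, 14, 14, 13, 14]
25.7167 [ 0.55349858 -0.02253279  0.26115378] [ 1.01503664  0.52126298 -0.98928883]
```

```bash
python3 -c "
from rig import arm
print(arm.sign_off())"
```

```text
the job is handed in; nothing more can be done
None
```

I handed the job in at about 26 s, but sign-off returned no verdict, so I can't confirm it passed: the scraper lies flat in the bin, and the bin is square in the bay (about 1 mm off centre, its centre about 48 mm in), pressed onto the bottomed latch with an estimated 6–7 N. The arm is clear of everything.

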